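# Uncap the microscope's camera port

## Robot

A 6-joint arm with a two-finger parallel gripper is mounted at the origin on the work surface. World frame = base frame: x ahead of the robot, y to its left, z up, the work surface at z = 0. Lengths are in m, angles in rad, forces in N, time in s.
With the tool pointing down it reaches from about 0.325 to 1 m from the base axis. Payload 5.1 kg.
Tool frame: the origin (TCP) lies midway between the tips of the shut fingers; the grasp point (between the pads) lies 19 mm behind it (manip.tcp_to_grasp is the distance from the TCP to the grasp point, in m); z points along the fingers, y is the line along which they close (so a half turn about z gives the same grasp; the last joint's range is limited). The gripper opens to 85 mm and grips with 20 to 120 N. Pads are 22 mm wide; open, the fingers measure 114 mm over their backs; the gripper's body (76 mm by 85 mm) begins 54 mm behind the grasp point. The pads swing forward as they close: fully open they stand 13 mm farther back than shut.
Start: joints at [-1.318, 0.124, 1.65, -0, 1.367, -0.083], TCP at [0.214, -0.614, 0.231] pointing down, gripper open.
Joint ranges: [-2.61, 2.61], [-1.02, 2.33], [0.03, 2.71], [-1.35, 4.49], [0.32, 2.68], [-2.91, 2.91]. Speed limits (rad/s): [2.57, 2.57, 3.14, 3.14, 3.14, 3.14].

## Interface

Orientations are given as a unit quaternion [x, y, z, w].
In Python, from cell import status, optics, manip, spotter gives the robot as it stands. The module is installed in compiled form; this text tells all that it offers.
- The arm moves only by the tool servo_tool, never from a script. Its argument "targets" is a list of rows, each an object with "dp": the shift along the tool's x, y, z in mm, a list of three; "delta_rot": the turn, a rotation vector about the tool's x, y, z in degrees, a list of three. In form: [{"dp": [tx, ty, tz], "delta_rot": [ax, ay, az]}, ...]. A call has 1 to 12 rows; each row is the pose to reach, as a shift and turn from the pose commanded when the call began, along the tool's axes at that moment; what a row does not reach only later rows make up. A row lasts 1/12 s, in which the tool goes at most 41.7 mm and 7.16 degrees, less where a joint would pass 70% of its speed; a pose out of reach is approached as far as the arm can. A call with a gripper value outside its range is refused whole. "jaw" is the closure, from 0 (fully open) to 1 (shut), set as the call begins (left out, the last holds). The fingers move at their own pace and stop on an object; the grip force is fixed at half the most. Time passes only in rows, so rows that repeat a pose let the fingers close. It gives the time, the measured TCP pose, the force, the opening and the grip force at its end, in the units of the state.
- status.observe(): the state, without advancing time (a new reading comes with each control period).
- optics.snapshot(name): name is "scene" or "top"; returns (picture, depth): 384x512x3 uint8, blue, green, red; 384x512 float32, m along the optical axis (not along the pixel's ray), 0 where there is no reading.
- optics.camera_params(name): a dict with "fx", "fy", "cx", "cy" (pixels), "k1" (the pictures are not rectified: a ray, as slopes to the right and down, at radius r is drawn at 1 + k1 r^2 times it, then the intrinsics apply), "position" and "orientation" of the camera in the world. Camera axes: x right, y up, looking along -z (the intrinsics and any distortion apply to the point x, -y, -z); pixel columns grow to the right and rows downward; lengths in m; the calibration is good to about 2 mm. A picture is of the moment at which its call begins. camera_params takes no time and is no camera call.
- manip.finish_job(): hands the job in; it is judged then, once.
Trained networks look in the newest picture that a camera, given by its name, has taken for a name from the list of things; names that differ only in an ending like _2 or _b are one class to them, and where a whole thing is asked for, a point or a joint stands for the part that bears it (a point fixed in the world has none). Each returns a list of dicts, best first, with "conf" (0 to 1); they miss things now and then, are a little off and sometimes report something else, mostly with a low value. They report only what shows in the picture. A call takes as long as a camera call. They do not tell look-alikes from the thing itself.
- spotter.outline_of(query, camera): "mask" (384x512 bool, what is visible of it).
- spotter.landmark_of(query, camera): "position" ([x, y, z] in m, in world coordinates, good to about 4 mm: a listed point, or the origin of a listed thing).
The state is a dict: "clock": time; "qpos": joint angles; "dq": joint speeds; "joint_efforts": joint torques, N m; "tcp_pos": TCP position; "tool_rot": TCP orientation; "contact_force": force on the tool from outside, world axes, zero at the start; "moment": the same for the moment, N m; "width": opening from 0.0 (shut) to 1.0 (fully open); "grip_force": force on a finger pad.
Only numpy, scipy, OpenCV 4.12 (cv2) and the standard library are available. Lean on these libraries where they do the work, as an engineer would, in place of code of your own. Each camera call takes 0.05 s, during which the arm holds its last target. There are 200 camera calls.

## Task

Open the camera port on the white microscope module: pick up the forked puller by its yellow handle, work the fork fully under the rim of the snug red plug without bearing hard on the port, and pull straight up until the plug pops off. Carry the plug on the fork and lower it into the steel tray, draw the fork out, then stand the puller upright on the blue mat and let go. Never touch the plug with the gripper itself, do not pry it over, and leave everything else where it is.

Things in the scene. Friction and masses are not known exactly. Their poses are not given: they have to be found in the camera images.
- module: White housing (150 x 130 x 60 mm, fixed) on feet; origin on the port's axis at the housing's underside, 3 to 11 mm above the table; z up. The port is a white draw tube, 64 mm across, with a black rubber collar on top, 66 mm across. The tube is pulled out differently each time: the collar's flat top is 90 to 100.5 mm above the origin, and no reading tells where. Any side may be used.
- plug_mid (a point): Middle of the plug's grey stem, 11 mm across, 44 mm long, with a head 18 mm across, 3 mm thick, on top; z up. The red rim, a disc 40 mm across, 8 mm thick, slides on the stem, sprung down with 3 to 5 N on the port's steel lip: its underside is 0 to 11 mm above this point (no reading tells), but always 2.8 mm above the collar.
- puller_grip (a point): Centre of the puller's yellow handle, an upright block 16 mm (x) x 30 mm (y) x 60 mm tall, 78 mm above the underside of the fork on which the puller stands. x = the way the fork points, z up.
- puller_fork (a point): Centre of the fork's slot, 2 mm above its underside, 76 mm under the handle's centre. Steel plate 38 mm wide, 4 mm thick; slot 22 mm wide, open to +x, closed end at x = -11 mm, so that it meets the port's lip with the port's axis at x = -2.5 mm. The prongs end at x = +22 mm; over the last 12 mm they taper like a wedge to 2 mm thick, the underside staying flat.
- port (a point): On the port's axis, 90 mm above the module's origin: the lowest height of the collar's top. Pressed, the collar gives 1 mm per 6 N, at most 1.5 mm (9 N), then is rigid. In its middle a rigid steel lip, 17 mm across, stands 2.8 mm above it, under the rim. The port is damaged by more than 15 N from the puller or 5 N from the gripper.
- tray: Steel tray, fixed, 180 mm (x) x 160 mm (y), walls 4 mm thick and 16 mm high, floor top 4 mm above the origin, which is the centre of its underside. A metal objective lens stands in its +x, +y corner; the rest is free.
- mat: Blue mat, fixed, 150 x 150 x 4 mm, where the puller stands at the start; origin at the centre of its underside.
- objective: Bystander: metal objective lens, 28 mm across, 42 mm tall, standing in the tray; origin at its underside.
- oil: Bystander: small amber bottle, 32 mm across, 70 mm tall; origin at its underside.
- slidebox: Bystander: blue slide box, 70 x 100 x 32 mm; origin at its underside.
- eyepiece: Bystander: black eyepiece, 34 mm across, 52 mm tall; origin at its underside.
- dish: Bystander: clear culture dish with pink content, 90 mm across, 12 mm high; origin at its underside.
- driver: Bystander: green screwdriver, 150 mm long, lying; origin at its underside.
- tissue: Bystander: cardboard tissue box, 60 x 110 x 50 mm; origin at its underside.
- puller: The C-shaped puller as a whole, about 120 g, standing on its flat fork; origin at the fork's underside below the handle and slot centre, x = the way the fork points, z up. From under the handle (48 mm up) a steel arm 24 mm wide runs back to x = -32 mm and down to the fork, leaving 36 mm clear height above the fork.
- plug: The plug as a whole, about 40 g; origin at the stem's lower end. Lifted, the rim first rises to the stem's head (up to 14 mm), then draws the stem, which spring jaws in the port hold until it has risen about 10 mm; this takes 8 to 20 N. Over 25 N from the puller breaks it; so does tipping it over 0.12 rad in the port. Off it, the rim's underside is 22 mm or more above the stem's lower end.
Mind the look-alikes: they are no part of the job. Several things look just like the puller: the one meant starts farthest to the robot's right. Of the things that look like the mat, the larger one is meant.

How it is judged:
On the way, in this order (a step that is already met when the one before it is completed fails the run):
1. the fork is fully under the rim while the plug still sits in the port (horizontal distance between puller_fork and plug_mid below 0.006 m and z of puller_fork in the frame of plug_mid between -0.008 and 0.013 m and z of plug_mid in the frame of module below 0.099 m), for 0.1 s.
2. the plug has come off the port, straight up on the fork (z of plug_mid in the frame of module above 0.118 m and horizontal distance between puller_fork and plug_mid below 0.009 m), for 0.1 s.
3. the plug is lowered into the tray on the fork (x of plug_mid in the frame of tray between -0.085 and 0.085 m and y of plug_mid in the frame of tray between -0.075 and 0.075 m and z of plug_mid in the frame of tray below 0.036 m and horizontal distance between puller_fork and plug_mid below 0.009 m), for 0.05 s.
At the end, for the whole second after the job is handed in: The plug rests in the tray (the middle of its stem inside the tray's walls and under 36 mm above the tray's underside), clear of the puller and still; the puller stands upright (within 0.1 rad) and still on the mat, its handle within 68 mm of the mat's centre along each side, released (x of plug_mid in the frame of tray between -0.085 and 0.085 m and y of plug_mid in the frame of tray between -0.075 and 0.075 m and z of plug_mid in the frame of tray below 0.036 m and linear speed of each of plug, puller below 0.02 m/s and contact force between plug and puller below 0.05 N and x of puller_grip in the frame of mat between -0.068 and 0.068 m and y of puller_grip in the frame of mat between -0.068 and 0.068 m and angle between puller_grip's own z axis and vertical below 0.1 rad and z of puller_grip in the frame of mat between 0.074 and 0.092 m); the robot touches nothing.
It fails at once if the gripper or arm touches the plug (contact force between any of the fingers, the arm and plug above 0.5 N).
It fails at once if the puller bears on the port with more than 15 N, or the gripper with more than 5 N (contact force between puller and module above 15 N or contact force between any of the fingers, the arm and module above 5 N).
It fails at once if the puller loads the plug with more than 25 N (contact force between puller and plug above 25 N).
It fails at once if the plug is pried over (more than 0.12 rad) in the port (angle between plug's own z axis and vertical above 0.12 rad and horizontal distance between plug_mid and module below 0.03 m and z of plug_mid in the frame of module below 0.098 m).
It fails at once if a bystander is moved more than 30 mm (distance of any of objective, oil, slidebox, eyepiece, dish, driver, tissue from where it was at the start of the episode above 0.03 m).
It also fails if it takes over 72 s, if anything falls off the work surface, if the arm or the gripper's body presses on something with over 40 N, if the wrist force passes 120 N, or if a joint passes its speed limit or range.

## Working session

There is one attempt and no reset: what is moved stays moved. The work goes in short steps, Python scripts to look and compute and a tool call to move; the robot and the scene stay as the last step left them, time stands still between calls to the robot, and variables do not carry over. Pictures are saved under pics/ and viewed, at most 11 in all, crops included, and the job is handed in when it is done.

Besides the shell and the picture viewer there is one more tool, called after "Call:" as a command line: name --argument value ..., lists and objects as JSON in quotes. servo_tool: Moves the arm, as the interface text tells. Its arguments: {"type":"object","properties":{"targets":{"type":"array"},"jaw":{"type":"number"}},"required":["targets"]}

```bash
mkdir -p pics
cat > h.py <<'E'
import numpy as np, cv2
from scipy.spatial.transform import Rotation as R
from cell import status, optics, manip, spotter
def cloud(cam):
    im,d=optics.snapshot(cam); p=optics.camera_params(cam)
    K=np.array([[p['fx'],0,p['cx']],[0,p['fy'],p['cy']],[0,0,1.]])
    v,u=np.mgrid[:384,:512]
    n=cv2.undistortPoints(np.stack([u,v],-1).reshape(-1,1,2).astype(np.float64),K,np.array([p['k1'],0,0,0.])).reshape(384,512,2)
    c=np.stack([n[...,0]*d,-n[...,1]*d,-d],-1)
    w=c@R.from_quat(p['orientation']).as_matrix().T+np.array(p['position'])
    w[d==0]=np.nan
    return im,w
E
cat > a.py <<'E'
from h import *
for cam in ('scene','top'):
    im,w=cloud(cam); cv2.imwrite(f'pics/{cam}0.png',im); np.save(cam+'0.npy',w)
    print(cam, optics.camera_params(cam)['position'])
    for q in ['module','plug_mid','puller_grip','puller_fork','port','tray','mat','objective','oil','slidebox','eyepiece','dish','driver','tissue','puller']:
        print(q,[(np.round(r['position'],3).tolist(),round(r['conf'],2)) for r in spotter.landmark_of(q,cam)])
print(status.observe())
E
python3 a.py
```

```text
scene [1.3551821  0.07263266 0.94159259]
module [([0.54, 0.058, 0.005], 0.85), ([0.487, -0.269, 0.002], 0.36)]
plug_mid [([0.546, 0.053, 0.097], 0.54)]
puller_grip [([0.404, -0.117, 0.08], 0.86), ([0.48, -0.256, 0.082], 0.72), ([0.476, -0.25, 0.005], 0.61), ([0.327, -0.151, 0.08], 0.45)]
puller_fork [([0.406, -0.117, 0.002], 0.65), ([0.469, -0.256, 0.005], 0.6), ([0.328, -0.15, 0.005], 0.54), ([0.664, 0.295, 0.001], 0.2)]
port [([0.536, 0.059, 0.095], 0.62), ([0.478, -0.257, 0.08], 0.46)]
tray [([0.461, 0.264, 0.005], 0.77)]
mat [([0.316, -0.434, 0.002], 0.72), ([0.488, -0.268, 0.004], 0.66), ([0.473, -0.257, 0.006], 0.63)]
objective [([0.522, 0.303, 0.006], 0.49)]
oil [([0.717, -0.105, 0.0], 0.46)]
slidebox [([0.736, 0.092, 0.002], 0.68)]
eyepiece [([0.666, -0.262, 0.004], 0.47)]
dish [([0.548, 0.495, -0.001], 0.64), ([0.538, 0.057, 0.071], 0.24)]
driver [([0.521, -0.472, 0.003], 0.77), ([0.718, -0.106, 0.001], 0.71)]
tissue [([0.666, 0.296, 0.002], 0.76), ([0.527, 0.302, 0.006], 0.19)]
puller [([0.406, -0.113, 0.0], 0.82), ([0.325, -0.148, -0.004], 0.72), ([0.662, 0.297, 0.0], 0.62
[... 1137 characters left out ...]
os': array([-1.31759164e+00,  1.23814427e-01,  1.65030738e+00,  2.48812368e-05,
        1.36752581e+00, -8.26182320e-02]), 'dq': array([-1.84054598e-03, -1.24104178e-04,  8.02477631e-05,  2.40347195e-03,
        2.00589802e-03, -1.35493789e-06]), 'joint_efforts': array([ 3.79234380e-04, -4.23584247e+01, -3.65741730e+01, -4.46525257e-05,
        6.02299060e-04,  2.44916083e-05]), 'tcp_pos': array([ 0.2141674 , -0.61368109,  0.2313085 ]), 'tool_rot': array([ 9.85936381e-01,  1.67121072e-01,  9.79898955e-06, -2.84194558e-05]), 'contact_force': array([-0.63855129,  0.24090514, -0.28180714]), 'moment': array([ 0.01948029,  0.02324485, -0.01628412]), 'grip_force': 0.0, 'width': 0.9976510530380311}
```

View pics/scene0.png

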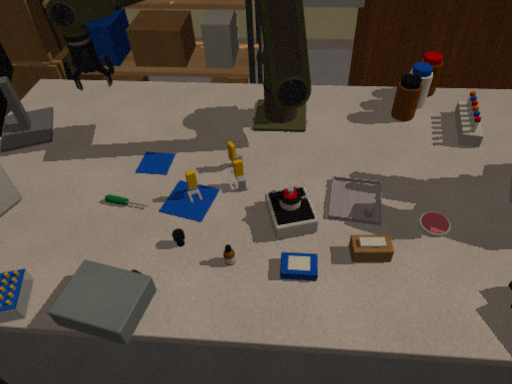

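View pics/top0.png

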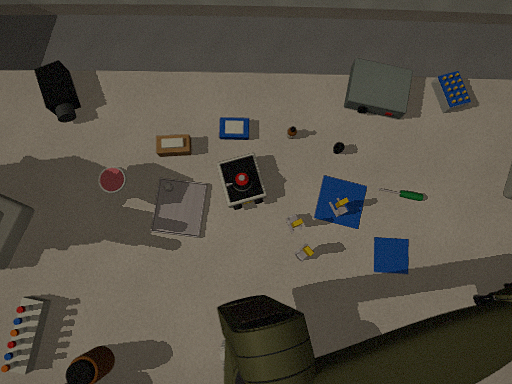

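The scene shows three pullers, and the one on the larger mat at scene (192,185) is farthest right. The port with the red plug is at top (242,180), the tray at (180,208) and the large mat at (340,202). Next I'll measure these from the point clouds.

```bash
cat > b.py <<'E'
from h import *
for cam in ('top','scene'):
    im=cv2.imread(f'pics/{cam}0.png'); w=np.load(cam+'0.npy')
    b,g,r=[im[...,i].astype(int) for i in range(3)]; X,Y,Z=w[...,0],w[...,1],w[...,2]
    def box(x,y,s): return (abs(X-x)<s)&(abs(Y-y)<s)
    yel=box(.476,-.254,.07)&(r>90)&(b<70)&(g>60)
    p=w[yel]; top=p[p[:,2]>.10]
    print(cam,'yel',len(p),np.nanmedian(p,0).round(4),'top',len(top),top.mean(0).round(4) if len(top) else '',np.percentile(p[:,2],[2,50,98]).round(4))
    if len(top)>5: print(' rect',cv2.minAreaRect((top[:,:2]*1000).astype(np.float32)))
    wh=box(.476,-.254,.08)&(abs(r-b)<35)&(r>80)
    q=w[wh]
    for a,c in((-.01,.025),(.025,.05),(.05,.12)):
        s=q[(q[:,2]>a)&(q[:,2]<c)]
        if len(s)>3: print(' grey',a,len(s),s.mean(0).round(4),cv2.minAreaRect((s[:,:2]*1000).astype(np.float32)))
    mt=box(.49,-.27,.14)&(b>r+40)&(Z<.02); s=w[mt]; print(' mat',len(s),cv2.minAreaRect((s[:,:2]*1000).astype(np.float32)),np.median(s[:,2]))
    red=box(.542,.058,.06)&(r>g+50)&(Z>.09); s=w[red]; print(' red',len(s),s.mean(0).round(4),np.percentile(s[:,2],[5,25,50,75,95]).round(4),cv2.minEnclosingCircle((s[:,:2]*1000).astype(np.float32)))
    s=w[box(.542,.058,.04)&(Z>.08)&~red]; print(' col',len(s),s.mean(0).round(4),np.percentile(s[:,2],[5,25,50,75,95]).round(4))
    s=w[box(.46,.265,.13)&(Z>.012)&(Z<.03)]; print(' traywall',len(s),cv2.minAreaRect((s[:,:2]*1000).astype(np.float32)))
    s=w[box(.542,.058,.12)&(Z>.05)&(Z<.075)]; print(' house',len(s),cv2.minAreaRect((s[:,:2]*1000).astype(np.float32)),np.median(s[:,2]))
    s=w[box(.39,-.36,.03)];print(' table z',np.nanmedian(s[:,2]))
    # crop
    c=im[150:270,110:390] if cam=='top' else im[130:260,140:400]
    cv2.imwrite(f'pics/{cam}c.png',cv2.resize(c,None,fx=2.8,fy=2.8,interpolation=cv2.INTER_CUBIC))
E
python3 b.py
```

```text
top yel 66 [ 0.4719 -0.2495  0.1091] top 49 [ 0.4741 -0.2536  0.1106] [0.0205 0.1091 0.1147]
 rect ((474.4991455078125, -254.2004852294922), (13.669628143310547, 31.30792236328125), 27.381671905517578)
 grey -0.01 480 [ 0.4558 -0.2152  0.0005] ((476.32647705078125, -253.4683837890625), (159.16775512695312, 159.76956176757812), 0.34639889001846313)
 grey 0.025 17 [ 0.4515 -0.2649  0.045 ] ((453.1733093261719, -264.1652526855469), (16.488338470458984, 21.482242584228516), 32.397315979003906)
 grey 0.05 36 [ 0.4558 -0.2621  0.0522] ((456.6504211425781, -263.27716064453125), (21.806047439575195, 23.336488723754883), 32.61598205566406)
 mat 1769 ((461.561767578125, -310.55389404296875), (241.84242248535156, 182.8284149169922), 76.15564727783203) 0.00331725878239042
 red 100 [0.5385 0.0587 0.105 ] [0.0991 0.1037 0.1052 0.1068 0.1088] ((540.4238891601562, 57.79729461669922), 20.4251651763916)
 col 243 [0.5384 0.0596 0.0975] [0.09   0.0932 0.0949 0.0969 0.1228]
 traywall 255 ((460.493408203125, 265.4208984375), (158.29302978515625, 180.64706420898438), 83.67717742919922)
 house 1483 ((545.67
[... 410 characters left out ...]
031, -253.9627685546875), (159.6806182861328, 159.7296600341797), 0.2589936852455139)
 mat 1359 ((469.5923767089844, -312.43438720703125), (266.31231689453125, 168.44534301757812), 67.6237564086914) 0.0056816322102620775
 red 97 [0.5451 0.0606 0.1064] [0.0994 0.1055 0.1069 0.1081 0.1103] ((536.3494262695312, 56.738990783691406), 24.685075759887695)
 col 254 [0.5511 0.0612 0.0977] [0.0822 0.0936 0.0967 0.0983 0.1244]
 traywall 351 ((458.11151123046875, 268.7020263671875), (160.21377563476562, 190.6957550048828), 83.78538513183594)
 house 1316 ((543.6700439453125, 61.586891174316406), (165.2908935546875, 129.92098999023438), 16.897985458374023) 0.06583593948154698
 table z 0.002206074497270727
```

```bash
cat >> h.py <<'E'
def to(x,y,z,yaw):
    "shift (mm) and turn (deg) in tool axes to reach TCP x,y,z with tool-x at yaw deg, pointing down"
    s=status.observe(); r=R.from_quat(s['tool_rot'])
    t=R.from_euler('z',yaw,degrees=True)*R.from_euler('x',180,degrees=True)
    print('dp',np.round(r.inv().apply(np.array([x,y,z])-s['tcp_pos'])*1000,1).tolist(),'rot',np.round((r.inv()*t).as_rotvec(degrees=True),2).tolist(),'F',s['contact_force'].round(2),'t',s['clock'])
E
python3 -c "
from h import *
to(.4755,-.253,.17,116.5)"
```

```text
dp [365.6, -254.4, 61.3] rot [-0.0, -0.0, -97.26] F [-0.64  0.24 -0.28] t 1.6
```

View pics/topc.png

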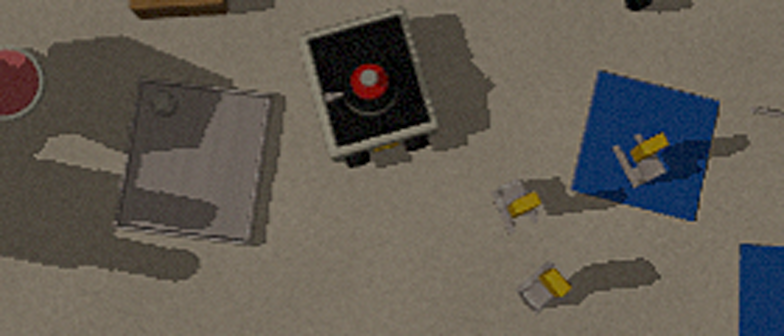

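The crop shows the puller's heading of about 26° from its prong direction, (635,185) to (617,148). The port's approach from the lower right is free.

Call:
servo_tool --targets '[{"dp":[365.6,-254.4,61.3],"delta_rot":[0,0,-97.26]},{"dp":[365.6,-254.4,61.3],"delta_rot":[0,0,-97.26]},{"dp":[365.6,-254.4,61.3],"delta_rot":[0,0,-97.26]},{"dp":[365.6,-254.4,61.3],"delta_rot":[0,0,-97.26]},{"dp":[365.6,-254.4,61.3],"delta_rot":[0,0,-97.26]},{"dp":[365.6,-254.4,61.3],"delta_rot":[0,0,-97.26]},{"dp":[365.6,-254.4,61.3],"delta_rot":[0,0,-97.26]},{"dp":[365.6,-254.4,61.3],"delta_rot":[0,0,-97.26]},{"dp":[365.6,-254.4,61.3],"delta_rot":[0,0,-97.26]},{"dp":[365.6,-254.4,61.3],"delta_rot":[0,0,-97.26]},{"dp":[365.6,-254.4,61.3],"delta_rot":[0,0,-97.26]},{"dp":[365.6,-254.4,61.3],"delta_rot":[0,0,-97.26]}]' --jaw 0.0

```text
clock: 2.6
tcp_pos: [0.4775, -0.2483, 0.169]
tool_rot: [0.603, 0.798, 0.001, -0.001]
contact_force: [0.5, -0.2, 0.9]
width: 0.999
grip_force: 0.0
```

```bash
python3 -c "
from h import *
to(.4755,-.253,.17,116.5)"
```

```text
dp [-4.0, -3.2, -1.0] rot [0.04, -0.14, -10.64] F [ 0.5  -0.21  0.92] t 2.6
```

Call:
servo_tool --targets '[{"dp":[0,0,0],"delta_rot":[0,0,-7]},{"dp":[0,0,0],"delta_rot":[0,0,-11]},{"dp":[0,0,0],"delta_rot":[0,0,-11]},{"dp":[0,0,0],"delta_rot":[0,0,-11]}]'

```text
clock: 2.93
tcp_pos: [0.4756, -0.253, 0.1701]
tool_rot: [0.529, 0.848, -0.0, 0.0]
contact_force: [-1.1, -0.3, -0.3]
width: 0.998
grip_force: 0.0
```

```bash
python3 -c "
from h import *
to(.4755,-.253,.067,116.5)"
```

```text
dp [0.1, -0.1, 103.1] rot [0.01, 0.01, -0.42] F [-1.09 -0.31 -0.26] t 2.9333
```

Call:
servo_tool --targets '[{"dp":[0,0,30],"delta_rot":[0,0,-0.4]},{"dp":[0,0,60],"delta_rot":[0,0,-0.4]},{"dp":[0,0,85],"delta_rot":[0,0,-0.4]},{"dp":[0,0,103],"delta_rot":[0,0,-0.4]},{"dp":[0,0,103],"delta_rot":[0,0,-0.4]},{"dp":[0,0,103],"delta_rot":[0,0,-0.4]}]'

```text
clock: 3.43
tcp_pos: [0.4747, -0.2528, 0.0662]
tool_rot: [0.526, 0.85, 0.0, -0.001]
contact_force: [0.4, -0.1, 0.5]
width: 0.997
grip_force: 0.0
```

Call:
servo_tool --targets '[{"dp":[0,0,0],"delta_rot":[0,0,0]},{"dp":[0,0,0],"delta_rot":[0,0,0]},{"dp":[0,0,0],"delta_rot":[0,0,0]},{"dp":[0,0,0],"delta_rot":[0,0,0]},{"dp":[0,0,0],"delta_rot":[0,0,0]},{"dp":[0,0,0],"delta_rot":[0,0,0]},{"dp":[0,0,0],"delta_rot":[0,0,0]},{"dp":[0,0,0],"delta_rot":[0,0,0]},{"dp":[0,0,0],"delta_rot":[0,0,0]},{"dp":[0,0,0],"delta_rot":[0,0,0]}]' --jaw 1.0

```text
clock: 4.27
tcp_pos: [0.4757, -0.2533, 0.0675]
tool_rot: [0.526, 0.851, -0.0, 0.0]
contact_force: [-1.3, -0.9, 3.6]
width: 0.178
grip_force: 60.6
```

Call:
servo_tool --targets '[{"dp":[0,0,-5],"delta_rot":[0,0,0]},{"dp":[0,0,-20],"delta_rot":[0,0,0]},{"dp":[0,0,-45],"delta_rot":[0,0,0]},{"dp":[0,0,-75],"delta_rot":[0,0,0]},{"dp":[0,0,-100],"delta_rot":[0,0,0]},{"dp":[0,0,-120],"delta_rot":[0,0,0]},{"dp":[0,0,-120],"delta_rot":[0,0,0]},{"dp":[0,0,-120],"delta_rot":[0,0,0]}]'

```text
clock: 4.93
tcp_pos: [0.4759, -0.2532, 0.1876]
tool_rot: [0.526, 0.851, 0.0, 0.001]
contact_force: [-0.1, -0.3, -1.8]
width: 0.178
grip_force: 60.1
```

```bash
python3 -c "
from h import *
to(.472,.024,.187,116.5)"
```

```text
dp [249.6, 120.6, 0.3] rot [0.06, 0.09, 0.08] F [-0.09 -0.27 -1.8 ] t 4.9333
```

Call:
servo_tool --targets '[{"dp":[20,10,0],"delta_rot":[0,0,0]},{"dp":[52,25,0],"delta_rot":[0,0,0]},{"dp":[86,42,0],"delta_rot":[0,0,0]},{"dp":[120,58,0],"delta_rot":[0,0,0]},{"dp":[154,74,0],"delta_rot":[0,0,0]},{"dp":[188,91,0],"delta_rot":[0,0,0]},{"dp":[220,106,0],"delta_rot":[0,0,0]},{"dp":[240,116,0],"delta_rot":[0,0,0]},{"dp":[249.6,120.6,0],"delta_rot":[0,0,0]},{"dp":[249.6,120.6,0],"delta_rot":[0,0,0]},{"dp":[249.6,120.6,0],"delta_rot":[0,0,0]}]'

```text
clock: 5.85
tcp_pos: [0.4708, 0.024, 0.1853]
tool_rot: [0.525, 0.851, -0.001, -0.001]
contact_force: [-0.3, 0.0, -0.3]
width: 0.181
grip_force: 60.2
```

```bash
cat > c.py <<'E'
import sys
from h import *
n=sys.argv[1]
s=status.observe(); print(s['tcp_pos'].round(4),s['contact_force'].round(2),R.from_quat(s['tool_rot']).as_matrix()[:,1].round(4))
for cam in ('scene','top'):
    im,w=cloud(cam); cv2.imwrite(f'pics/{cam}{n}.png',im); np.save(f'{cam}{n}.npy',w)
    for q in ['plug_mid','port','puller_fork','puller_grip']:
        print(cam,q,[(np.round(r['position'],4).tolist(),round(r['conf'],2)) for r in spotter.landmark_of(q,cam)][:4])
a=cv2.imread(f'pics/scene{n}.png')[150:250,210:350]; b=cv2.imread(f'pics/top{n}.png')[130:250,200:340]
o=np.hstack([cv2.resize(x,(400,400*x.shape[0]//x.shape[1]),interpolation=cv2.INTER_CUBIC)[:280] for x in (a,b)])
cv2.imwrite(f'pics/j{n}.png',o)
E
python3 c.py 1
```

```text
[0.4708 0.024  0.1853] [-0.29  0.01 -0.28] [ 0.8938  0.4484 -0.0028]
scene plug_mid [([0.545, 0.0534, 0.098], 0.59)]
scene port [([0.5395, 0.06, 0.0948], 0.79)]
scene puller_fork [([0.4054, -0.1178, 0.0015], 0.89), ([0.4688, 0.0205, 0.1254], 0.69), ([0.3261, -0.1509, 0.0021], 0.64), ([0.5219, -0.4664, 0.0018], 0.36)]
scene puller_grip [([0.4049, -0.116, 0.0799], 0.87), ([0.4765, 0.0198, 0.1981], 0.59), ([0.3236, -0.1482, 0.0778], 0.56), ([0.5384, 0.0559, 0.0964], 0.22)]
top plug_mid []
top port [([0.518, -0.4692, 0.0018], 0.73)]
top puller_fork [([0.4074, -0.1157, 0.0045], 0.68), ([0.3242, -0.1511, 0.0026], 0.47), ([0.466, 0.0231, 0.1271], 0.42)]
top puller_grip [([0.3248, -0.1502, 0.0785], 0.64), ([0.4103, -0.1186, 0.0731], 0.53), ([0.473, 0.0246, 0.2012], 0.43)]
```

View pics/j1.png

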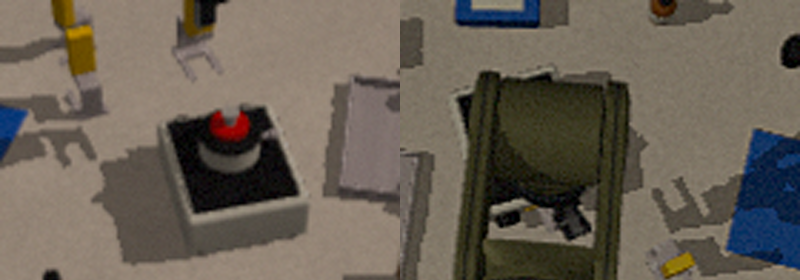

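The scene camera sees both the fork tips (joint picture at about (205,60)) and the plug (230,125). The arm blocks the top view. I'll fit the fork and rim positions from the scene camera.

```bash
cat > d.py <<'E'
from h import *
from scipy.optimize import minimize
def proj(P,cam):
    p=optics.camera_params(cam); c=R.from_quat(p['orientation']).inv().apply(P-np.array(p['position']))
    K=np.array([[p['fx'],0,p['cx']],[0,p['fy'],p['cy']],[0,0,1.]])
    return cv2.projectPoints(c*[1,-1,-1],np.zeros(3),np.zeros(3),K,np.array([p['k1'],0,0,0.]))[0][:,0]
def hullmask(uv,s=8):
    m=np.zeros((384*s//4,512*s//4),np.uint8); return m
def fitrim(n,cams,z=None):
    ms=[]
    for cam in cams:
        im=cv2.imread(f'pics/{cam}{n}.png').astype(int); w=np.load(f'{cam}{n}.npy')
        m=(im[...,2]>im[...,1]+35)&(im[...,2]>im[...,0]+35)&(abs(w[...,0]-.542)<.05)&(abs(w[...,1]-.058)<.04)&(w[...,2]>.085)
        v,u=np.nonzero(m); h=cv2.convexHull(np.stack([u,v],1).astype(np.float32))[:,0]
        ms.append((cam,h))
    t=np.linspace(0,2*np.pi,60); ring=np.stack([.02*np.cos(t),.02*np.sin(t)],1)
    def feats(h):
        h=h.astype(np.float32); a=[]
        for k in np.linspace(0,2*np.pi,24,endpoint=False): a.append((h@[np.cos(k),np.sin(k)]).max())
        return np.array(a)
    fm=[feats(h) for _,h in ms]
    def cost(q):
        zz=q[2] if z is None else z; e=0
        for (cam,_),f in zip(ms,fm):
            P=np.vstack([np.c_[ring+q[:2],np.full(60,zz+d)] for d in (0,.008)])
            e+=((feats(proj(P,cam))-f)**2).sum()
        return e
    r=minimize(cost,[.541,.058,.098],method='Nelder-Mead',options=dict(xatol=1e-5,fatol=1e-4,initial_simplex=np.array([.541,.058,.098])+np.vstack([np.zeros(3),np.eye(3)*.005])))
    return r.x.round(4),round(r.fun/24/len(cams),3)
def fork(n,tcp,zf):
    w=np.load(f'scene{n}.npy'); a=np.radians(26.5); f=np.array([np.cos(a),np.sin(a)]); l=np.array([-f[1],f[0]])
    d=w[...,:2]-tcp[:2]; A,L=d@f*1000,d@l*1000
    m=(abs(w[...,2]-zf-.004)<.007)&(abs(A)<60)&(abs(L)<40)
    print('n',m.sum(),'z',np.median(w[...,2][m]))
    for a0 in range(-36,30,6):
        k=m&(A>=a0)&(A<a0+6)
        if k.sum(): print(a0,k.sum(),np.sort(L[k]).round(0).astype(int).tolist())
if __name__=='__main__':
    print('both',fitrim('0',['scene','top']));print('scene',fitrim('0',['scene'],.0985),fitrim('1',['scene'],.0985));print('top',fitrim('0',['top'],.0985))
    p=optics.camera_params('scene');print(p['fx'])
    s=status.observe(); fork('1',s['tcp_pos'],s['tcp_pos'][2]-.0635)
E
python3 d.py
```

```text
both (array([0.5401, 0.0592, 0.1   ]), np.float64(0.195))
scene (array([0.5385, 0.0603, 0.1003]), np.float64(0.108)) (array([0.5385, 0.0602, 0.0985]), np.float64(0.111))
top (array([0.5405, 0.0581, 0.0997]), np.float64(0.135))
396.78976055643153
n 113 z 0.12770758366155932
-36 3 [-15, -13, -10]
-30 20 [-18, -16, -15, -12, -11, -8, -8, -5, -3, -2, 1, 1, 5, 5, 9, 12, 12, 15, 17, 20]
-24 16 [-16, -15, -15, -12, -11, -8, -7, -3, 0, 2, 5, 6, 9, 13, 13, 16]
-18 25 [-17, -14, -10, -7, -7, -6, -5, -4, -2, -1, 1, 2, 3, 6, 6, 7, 10, 10, 12, 13, 13, 16, 17, 18, 20]
-12 9 [-17, -17, -13, -12, -11, 13, 15, 17, 20]
-6 8 [-15, -15, -13, -10, 13, 14, 16, 21]
0 7 [-14, -12, 14, 16, 16, 17, 19]
6 10 [-19, -16, -16, -15, -13, -10, 13, 15, 19, 20]
12 12 [-16, -15, -14, -14, -12, -10, 14, 15, 17, 19, 20, 22]
18 3 [-13, 11, 15]
```

```bash
python3 -c "
from h import *
to(.4977,.039,.170,116.5)"
```

```text
dp [2.0, 30.0, 17.1] rot [0.01, 0.01, 0.04] F [-0.36 -0.65 -1.64] t 6.35
```

Call:
servo_tool --targets '[{"dp":[1,12,3],"delta_rot":[0,0,0]},{"dp":[2,24,8],"delta_rot":[0,0,0]},{"dp":[2,30,13],"delta_rot":[0,0,0]},{"dp":[2,30,17],"delta_rot":[0,0,0]},{"dp":[2,30,17],"delta_rot":[0,0,0]},{"dp":[2,30,17],"delta_rot":[0,0,0]},{"dp":[2,30,17],"delta_rot":[0,0,0]}]'

```text
clock: 6.93
tcp_pos: [0.4973, 0.0392, 0.17]
tool_rot: [0.526, 0.851, -0.0, -0.0]
contact_force: [0.5, -0.1, -1.9]
width: 0.175
grip_force: 60.1
```

```bash
sed -i "s/'plug_mid','port',//" c.py; python3 c.py 2
python3 - <<'E'
from d import *
s=status.observe(); print(fitrim('2',['scene'],.0985)); fork('2',s['tcp_pos'],s['tcp_pos'][2]-.0635)
E
```

```text
[0.4973 0.0392 0.17  ] [ 0.54 -0.06 -1.88] [ 8.944e-01  4.474e-01 -3.000e-04]
scene puller_fork [([0.4031, -0.116, -0.0011], 0.83), ([0.4956, 0.0397, 0.1079], 0.81), ([0.5226, 0.3022, 0.0042], 0.73), ([0.3243, -0.1541, 0.0051], 0.67)]
scene puller_grip [([0.4034, -0.115, 0.0834], 0.77), ([0.3256, -0.1516, 0.0776], 0.7), ([0.7167, -0.1074, -0.0037], 0.56), ([0.4999, 0.0358, 0.1852], 0.54)]
top puller_fork [([0.3228, -0.1524, 0.0047], 0.58), ([0.4051, -0.1177, 0.0017], 0.56), ([0.4924, 0.0416, 0.1092], 0.37)]
top puller_grip [([0.3222, -0.1492, 0.0788], 0.64), ([0.408, -0.1171, 0.072], 0.45)]
(array([0.4741, 0.0464, 0.1151]), np.float64(136.332))
n 193 z 0.1111543415283528
-36 4 [-18, -15, -12, -9]
-30 17 [-18, -18, -11, -10, -7, -7, -4, -3, -1, 0, 3, 6, 9, 12, 13, 17, 20]
-24 17 [-17, -15, -12, -10, -9, -7, -2, 1, 1, 3, 4, 7, 10, 13, 14, 17, 20]
-18 20 [-18, -16, -12, -9, -8, -6, -5, -4, -3, 0, 1, 5, 7, 8, 10, 11, 14, 15, 18, 20]
-12 13 [-18, -17, -15, -14, -13, -10, -7, 2, 2, 12, 15, 16, 18]
-6 9 [-18, -17, -15, -10, 13, 13, 15, 19, 20]
0 9 [-18, -16, -13, -12, 12, 13, 15, 17, 19]
6 11 [-16, -15, -14, -13, -12, -10, 13, 13, 16, 17, 20]
12 11 [-18, -15, -13, -11, -10, 14, 16, 17, 18, 20, 20]
18 5 [-18, -17, -11, 13, 15]
24 1 [-5]
```

View pics/j2.png

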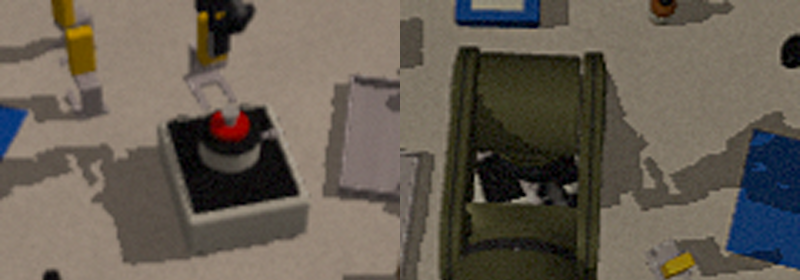

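The fork tips at joint picture (235,97) sit just behind the rim at (230,125) and line up with it. I'll lower gently to feel for the collar.

Call:
servo_tool --targets '[{"dp":[0,0,2],"delta_rot":[0,0,0]},{"dp":[0,0,4],"delta_rot":[0,0,0]},{"dp":[0,0,6],"delta_rot":[0,0,0]},{"dp":[0,0,7],"delta_rot":[0,0,0]},{"dp":[0,0,8],"delta_rot":[0,0,0]},{"dp":[0,0,8],"delta_rot":[0,0,0]},{"dp":[0,0,8],"delta_rot":[0,0,0]},{"dp":[0,0,8],"delta_rot":[0,0,0]}]'

```text
clock: 7.9
tcp_pos: [0.4977, 0.0394, 0.1621]
tool_rot: [0.526, 0.851, 0.0, 0.0]
contact_force: [-0.2, -0.2, -1.0]
width: 0.178
grip_force: 60.1
```

Call:
servo_tool --targets '[{"dp":[0,0,0.5],"delta_rot":[0,0,0]},{"dp":[0,0,1],"delta_rot":[0,0,0]},{"dp":[0,0,1],"delta_rot":[0,0,0]},{"dp":[0,0,1],"delta_rot":[0,0,0]},{"dp":[0,0,1],"delta_rot":[0,0,0]},{"dp":[0,0,1],"delta_rot":[0,0,0]}]'

```text
clock: 8.4
tcp_pos: [0.4976, 0.0394, 0.161]
tool_rot: [0.526, 0.851, 0.0, 0.0]
contact_force: [-0.2, 0.5, -1.2]
width: 0.183
grip_force: 60.1
```

Call:
servo_tool --targets '[{"dp":[0,0,0.5],"delta_rot":[0,0,0]},{"dp":[0,0,1],"delta_rot":[0,0,0]},{"dp":[0,0,1],"delta_rot":[0,0,0]},{"dp":[0,0,1],"delta_rot":[0,0,0]},{"dp":[0,0,1],"delta_rot":[0,0,0]},{"dp":[0,0,1],"delta_rot":[0,0,0]}]'

```text
clock: 8.9
tcp_pos: [0.4976, 0.0394, 0.16]
tool_rot: [0.526, 0.851, 0.0, 0.0]
contact_force: [-0.4, -1.0, -1.6]
width: 0.176
grip_force: 60.1
```

Call:
servo_tool --targets '[{"dp":[0,0,0.3],"delta_rot":[0,0,0]},{"dp":[0,0,0.6],"delta_rot":[0,0,0]},{"dp":[0,0,0.6],"delta_rot":[0,0,0]},{"dp":[0,0,0.6],"delta_rot":[0,0,0]},{"dp":[0,0,0.6],"delta_rot":[0,0,0]}]'

```text
clock: 9.32
tcp_pos: [0.4976, 0.0394, 0.1594]
tool_rot: [0.526, 0.851, 0.0, 0.0]
contact_force: [-0.4, -0.5, -1.8]
width: 0.18
grip_force: 60.1
```

Call:
servo_tool --targets '[{"dp":[0,0,0.3],"delta_rot":[0,0,0]},{"dp":[0,0,0.6],"delta_rot":[0,0,0]},{"dp":[0,0,0.6],"delta_rot":[0,0,0]},{"dp":[0,0,0.6],"delta_rot":[0,0,0]},{"dp":[0,0,0.6],"delta_rot":[0,0,0]}]'

```text
clock: 9.73
tcp_pos: [0.4976, 0.0394, 0.1588]
tool_rot: [0.526, 0.851, -0.0, -0.0]
contact_force: [0.4, 0.1, -0.7]
width: 0.179
grip_force: 60.1
```

Call:
servo_tool --targets '[{"dp":[0,0,0.5],"delta_rot":[0,0,0]},{"dp":[0,0,0.5],"delta_rot":[0,0,0]},{"dp":[0,0,0.5],"delta_rot":[0,0,0]},{"dp":[0,0,0.5],"delta_rot":[0,0,0]}]'

```text
clock: 10.07
tcp_pos: [0.4977, 0.0393, 0.1585]
tool_rot: [0.526, 0.851, 0.0, 0.0]
contact_force: [0.3, -0.1, -0.8]
width: 0.179
grip_force: 60.2
```

Call:
servo_tool --targets '[{"dp":[0,0,0.5],"delta_rot":[0,0,0]},{"dp":[0,0,0.5],"delta_rot":[0,0,0]},{"dp":[0,0,0.5],"delta_rot":[0,0,0]},{"dp":[0,0,0.5],"delta_rot":[0,0,0]}]'

```text
clock: 10.4
tcp_pos: [0.4977, 0.0393, 0.1581]
tool_rot: [0.526, 0.851, 0.0, 0.0]
contact_force: [-1.8, -0.9, 1.8]
width: 0.18
grip_force: 60.3
```

Call:
servo_tool --targets '[{"dp":[0,0,-0.8],"delta_rot":[0,0,0]},{"dp":[0,0,-0.8],"delta_rot":[0,0,0]},{"dp":[0,0,-0.8],"delta_rot":[0,0,0]},{"dp":[0,0,-0.8],"delta_rot":[0,0,0]}]'

```text
clock: 10.73
tcp_pos: [0.4977, 0.0394, 0.1585]
tool_rot: [0.526, 0.851, 0.0, 0.0]
contact_force: [-0.1, -0.7, -0.5]
width: 0.182
grip_force: 60.2
```

Run:
```python
import re
t=open('d.py').read(); t=t.replace("(w[...,2]>.085)","(w[...,2]>.085)&(im[...,1]<.55*im[...,2])"); open('d.py','w').write(t)
from d import *
im,w=cloud('scene'); cv2.imwrite('pics/scene3.png',im); np.save('scene3.npy',w)
s=status.observe(); t=s['tcp_pos']; print(t,s['contact_force'])
f=R.from_quat(s['tool_rot']).as_matrix()[:2,1]; l=np.array([-f[1],f[0]])
for n in '023':
    r=fitrim(n,['scene'],.0979); d=r[0][:2]-t[:2]; print(r,'ahead',d@f*1000,'left',d@l*1000)
r=fitrim('0',['top'],.0979); d=r[0][:2]-t[:2]; print('top',r,'ahead',d@f*1000,'left',d@l*1000)
fork('3',t,t[2]-.0635)
cv2.imwrite('pics/s3.png',cv2.resize(im[165:225,250:330],None,fx=8,fy=8,interpolation=cv2.INTER_CUBIC))
```

```text
[0.49767252 0.03936389 0.15853652] [ 0.53622596 -0.47176524 -0.26884751]
(array([0.5379, 0.0603, 0.1017]), np.float64(0.107)) ahead 45.34364570993712 left 0.7243736865801043
(array([0.5379, 0.0602, 0.0999]), np.float64(0.107)) ahead 45.29890230652636 left 0.63494199612755
(array([0.5379, 0.0602, 0.0999]), np.float64(0.107)) ahead 45.29890230652636 left 0.63494199612755
top (array([0.5407, 0.0581, 0.0993]), np.float64(0.133)) ahead 46.86337816757172 left -2.4959387988773347
n 203 z 0.099397603787438
-36 1 [-11]
-30 13 [-17, -13, -10, -8, -7, -5, -4, 0, 2, 6, 10, 13, 16]
-24 23 [-19, -17, -17, -15, -14, -12, -11, -9, -7, -6, -4, -3, 0, 1, 2, 4, 7, 9, 9, 15, 18, 18, 20]
-18 20 [-16, -16, -13, -9, -6, -6, -3, -2, 1, 4, 5, 7, 8, 10, 11, 11, 13, 13, 14, 18]
-12 8 [-19, -15, -14, -12, 0, 14, 16, 18]
-6 8 [-18, -14, -11, -10, 13, 15, 17, 19]
0 10 [-17, -17, -15, -13, -9, 13, 14, 16, 18, 20]
6 9 [-17, -16, -13, -9, 13, 14, 16, 17, 21]
12 13 [-18, -16, -14, -12, -12, -6, 1, 3, 11, 13, 16, 18, 20]
18 11 [-18, -18, -17, -16, -14, -12, -12, -10, -9, -5, 24]
24 5 [-25, -21, -17, -14, 24]
```

View pics/s3.png

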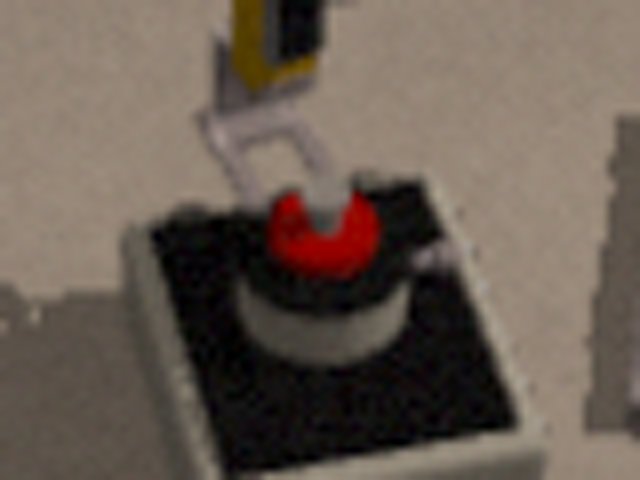

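Seen from the scene camera, the slot midline extends to crop (326,235), which is on the rim's centre at (325,233). I'll slide in slowly.

Call:
servo_tool --targets '[{"dp":[0,1.5,0],"delta_rot":[0,0,0]},{"dp":[0,3,0],"delta_rot":[0,0,0]},{"dp":[0,4.5,0],"delta_rot":[0,0,0]},{"dp":[0,6,0],"delta_rot":[0,0,0]},{"dp":[0,7.5,0],"delta_rot":[0,0,0]},{"dp":[0,9,0],"delta_rot":[0,0,0]},{"dp":[0,9,0],"delta_rot":[0,0,0]},{"dp":[0,9,0],"delta_rot":[0,0,0]}]'

```text
clock: 11.45
tcp_pos: [0.5059, 0.0435, 0.1586]
tool_rot: [0.526, 0.851, 0.0, 0.0]
contact_force: [0.3, -0.3, -0.5]
width: 0.18
grip_force: 60.2
```

Call:
servo_tool --targets '[{"dp":[0,1.5,0],"delta_rot":[0,0,0]},{"dp":[0,3,0],"delta_rot":[0,0,0]},{"dp":[0,4,0],"delta_rot":[0,0,0]},{"dp":[0,4,0],"delta_rot":[0,0,0]},{"dp":[0,4,0],"delta_rot":[0,0,0]}]'

```text
clock: 11.87
tcp_pos: [0.5094, 0.0452, 0.1586]
tool_rot: [0.526, 0.851, 0.0, 0.0]
contact_force: [0.3, -0.6, -1.4]
width: 0.182
grip_force: 60.1
```

Call:
servo_tool --targets '[{"dp":[0,1.5,0],"delta_rot":[0,0,0]},{"dp":[0,3,0],"delta_rot":[0,0,0]},{"dp":[0,4.5,0],"delta_rot":[0,0,0]},{"dp":[0,6,0],"delta_rot":[0,0,0]},{"dp":[0,6,0],"delta_rot":[0,0,0]},{"dp":[0,6,0],"delta_rot":[0,0,0]}]'

```text
clock: 12.37
tcp_pos: [0.5144, 0.0478, 0.1584]
tool_rot: [0.526, 0.851, -0.0, -0.0]
contact_force: [-1.9, -1.0, -0.7]
width: 0.185
grip_force: 60.0
```

Call:
servo_tool --targets '[{"dp":[0,1.5,0],"delta_rot":[0,0,0]},{"dp":[0,3,0],"delta_rot":[0,0,0]},{"dp":[0,4.5,0],"delta_rot":[0,0,0]},{"dp":[0,6,0],"delta_rot":[0,0,0]},{"dp":[0,6,0],"delta_rot":[0,0,0]},{"dp":[0,6,0],"delta_rot":[0,0,0]}]'

```text
clock: 12.87
tcp_pos: [0.5199, 0.0506, 0.1583]
tool_rot: [0.526, 0.851, -0.0, -0.0]
contact_force: [-2.9, -1.0, -1.9]
width: 0.178
grip_force: 59.9
```

Call:
servo_tool --targets '[{"dp":[0,1.5,0],"delta_rot":[0,0,0]},{"dp":[0,3,0],"delta_rot":[0,0,0]},{"dp":[0,4.5,0],"delta_rot":[0,0,0]},{"dp":[0,6,0],"delta_rot":[0,0,0]},{"dp":[0,7,0],"delta_rot":[0,0,0]},{"dp":[0,7,0],"delta_rot":[0,0,0]},{"dp":[0,7,0],"delta_rot":[0,0,0]}]'

```text
clock: 13.45
tcp_pos: [0.5263, 0.0538, 0.1585]
tool_rot: [0.526, 0.851, 0.0, -0.0]
contact_force: [-2.6, -0.6, -2.9]
width: 0.184
grip_force: 59.7
```

Call:
servo_tool --targets '[{"dp":[0,1.5,0],"delta_rot":[0,0,0]},{"dp":[0,3,0],"delta_rot":[0,0,0]},{"dp":[0,4.5,0],"delta_rot":[0,0,0]},{"dp":[0,6,0],"delta_rot":[0,0,0]},{"dp":[0,7,0],"delta_rot":[0,0,0]},{"dp":[0,7,0],"delta_rot":[0,0,0]},{"dp":[0,7,0],"delta_rot":[0,0,0]}]'

```text
clock: 14.03
tcp_pos: [0.5327, 0.0569, 0.1586]
tool_rot: [0.526, 0.851, 0.0, 0.0]
contact_force: [-1.7, -1.4, -4.0]
width: 0.181
grip_force: 59.7
```

Call:
servo_tool --targets '[{"dp":[0,1,0],"delta_rot":[0,0,0]},{"dp":[0,2,0],"delta_rot":[0,0,0]},{"dp":[0,3,0],"delta_rot":[0,0,0]},{"dp":[0,4,0],"delta_rot":[0,0,0]},{"dp":[0,5,0],"delta_rot":[0,0,0]},{"dp":[0,5,0],"delta_rot":[0,0,0]},{"dp":[0,5,0],"delta_rot":[0,0,0]}]'

```text
clock: 14.62
tcp_pos: [0.5371, 0.0592, 0.1586]
tool_rot: [0.526, 0.851, 0.0, 0.0]
contact_force: [-2.2, -2.1, -3.8]
width: 0.176
grip_force: 59.5
```

Call:
servo_tool --targets '[{"dp":[0,0.5,0],"delta_rot":[0,0,0]},{"dp":[0,1,0],"delta_rot":[0,0,0]},{"dp":[0,1.5,0],"delta_rot":[0,0,0]},{"dp":[0,1.5,0],"delta_rot":[0,0,0]},{"dp":[0,1.5,0],"delta_rot":[0,0,0]}]'

```text
clock: 15.03
tcp_pos: [0.5383, 0.0598, 0.1586]
tool_rot: [0.526, 0.851, 0.0, 0.0]
contact_force: [-2.8, -1.8, -3.7]
width: 0.178
grip_force: 59.6
```

Run:
```python
from d import *
im,w=cloud('scene'); cv2.imwrite('pics/scene4.png',im); np.save('scene4.npy',w)
s=status.observe(); t=s['tcp_pos']; print(t,s['contact_force'])
f=R.from_quat(s['tool_rot']).as_matrix()[:2,1]; l=np.array([-f[1],f[0]])
for z in (.0979,.0991):
    r=fitrim('4',['scene'],z); d=r[0][:2]-t[:2]; print(r,'ahead',d@f*1000,'left',d@l*1000)
cv2.imwrite('pics/s4.png',cv2.resize(im[165:225,250:330],None,fx=8,fy=8,interpolation=cv2.INTER_CUBIC))
```

```text
[0.53833086 0.05973269 0.15863331] [-2.23068803 -1.49370484 -3.78119105]
(array([0.5379, 0.0612, 0.0971]), np.float64(0.138)) ahead 0.271252109497145 left 1.5050080598778122
(array([0.5391, 0.0612, 0.0997]), np.float64(0.142)) ahead 1.344413120783939 left 0.9680486355621019
```

View pics/s4.png

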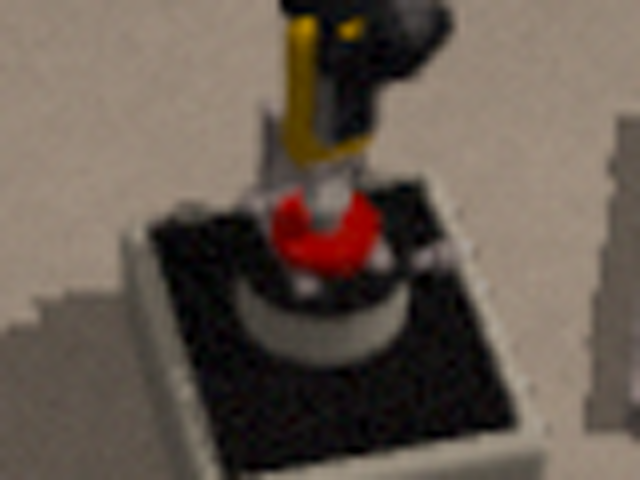

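The prong tips show on both sides of the rim, at crop (307,285) and (380,258), so the fork is fully under. I'll pull straight up.

Call:
servo_tool --targets '[{"dp":[0,0,-0.5],"delta_rot":[0,0,0]},{"dp":[0,0,-1],"delta_rot":[0,0,0]},{"dp":[0,0,-2],"delta_rot":[0,0,0]},{"dp":[0,0,-3],"delta_rot":[0,0,0]},{"dp":[0,0,-4],"delta_rot":[0,0,0]},{"dp":[0,0,-5],"delta_rot":[0,0,0]},{"dp":[0,0,-6],"delta_rot":[0,0,0]},{"dp":[0,0,-6],"delta_rot":[0,0,0]}]'

```text
clock: 15.75
tcp_pos: [0.5383, 0.0598, 0.1648]
tool_rot: [0.526, 0.851, 0.0, 0.0]
contact_force: [-1.0, -1.0, -5.4]
width: 0.181
grip_force: 59.5
```

Call:
servo_tool --targets '[{"dp":[0,0,-1],"delta_rot":[0,0,0]},{"dp":[0,0,-2],"delta_rot":[0,0,0]},{"dp":[0,0,-3],"delta_rot":[0,0,0]},{"dp":[0,0,-4],"delta_rot":[0,0,0]},{"dp":[0,0,-5],"delta_rot":[0,0,0]},{"dp":[0,0,-6],"delta_rot":[0,0,0]},{"dp":[0,0,-6],"delta_rot":[0,0,0]}]'

```text
clock: 16.33
tcp_pos: [0.5383, 0.0598, 0.1708]
tool_rot: [0.526, 0.851, 0.0, 0.0]
contact_force: [-1.2, 0.1, -6.6]
width: 0.178
grip_force: 59.4
```

Call:
servo_tool --targets '[{"dp":[0,0,-0.5],"delta_rot":[0,0,0]},{"dp":[0,0,-1],"delta_rot":[0,0,0]},{"dp":[0,0,-1.5],"delta_rot":[0,0,0]},{"dp":[0,0,-2],"delta_rot":[0,0,0]},{"dp":[0,0,-2.5],"delta_rot":[0,0,0]},{"dp":[0,0,-3],"delta_rot":[0,0,0]},{"dp":[0,0,-3.5],"delta_rot":[0,0,0]},{"dp":[0,0,-4],"delta_rot":[0,0,0]},{"dp":[0,0,-4],"delta_rot":[0,0,0]}]'

```text
clock: 17.08
tcp_pos: [0.5378, 0.0598, 0.1741]
tool_rot: [0.526, 0.851, -0.0, -0.001]
contact_force: [-0.2, 0.1, -15.8]
width: 0.175
grip_force: 58.6
```

Call:
servo_tool --targets '[{"dp":[0,0,-0.5],"delta_rot":[0,0,0]},{"dp":[0,0,-1],"delta_rot":[0,0,0]},{"dp":[0,0,-1.5],"delta_rot":[0,0,0]},{"dp":[0,0,-2],"delta_rot":[0,0,0]},{"dp":[0,0,-2],"delta_rot":[0,0,0]},{"dp":[0,0,-2],"delta_rot":[0,0,0]}]'

```text
clock: 17.58
tcp_pos: [0.5381, 0.0598, 0.1768]
tool_rot: [0.526, 0.851, -0.0, -0.0]
contact_force: [-1.3, -0.9, -14.7]
width: 0.176
grip_force: 58.8
```

Call:
servo_tool --targets '[{"dp":[0,0,-0.5],"delta_rot":[0,0,0]},{"dp":[0,0,-1],"delta_rot":[0,0,0]},{"dp":[0,0,-1.5],"delta_rot":[0,0,0]},{"dp":[0,0,-2],"delta_rot":[0,0,0]},{"dp":[0,0,-2],"delta_rot":[0,0,0]},{"dp":[0,0,-2],"delta_rot":[0,0,0]}]'

```text
clock: 18.08
tcp_pos: [0.5384, 0.0597, 0.1788]
tool_rot: [0.526, 0.851, 0.0, 0.0]
contact_force: [-1.3, 0.3, -13.5]
width: 0.181
grip_force: 58.8
```

Force steady; continuing until it pops.

Call:
servo_tool --targets '[{"dp":[0,0,-0.6],"delta_rot":[0,0,0]},{"dp":[0,0,-1.2],"delta_rot":[0,0,0]},{"dp":[0,0,-1.8],"delta_rot":[0,0,0]},{"dp":[0,0,-2.4],"delta_rot":[0,0,0]},{"dp":[0,0,-3],"delta_rot":[0,0,0]},{"dp":[0,0,-3.6],"delta_rot":[0,0,0]},{"dp":[0,0,-4.2],"delta_rot":[0,0,0]},{"dp":[0,0,-4.8],"delta_rot":[0,0,0]},{"dp":[0,0,-5.4],"delta_rot":[0,0,0]},{"dp":[0,0,-6],"delta_rot":[0,0,0]},{"dp":[0,0,-6],"delta_rot":[0,0,0]}]'

```text
clock: 19.0
tcp_pos: [0.5397, 0.0598, 0.187]
tool_rot: [0.526, 0.851, 0.001, 0.002]
contact_force: [-0.0, -0.1, -1.9]
width: 0.179
grip_force: 61.2
```

Call:
servo_tool --targets '[{"dp":[0,0,-1],"delta_rot":[0,0,0]},{"dp":[0,0,-2],"delta_rot":[0,0,0]},{"dp":[0,0,-3],"delta_rot":[0,0,0]},{"dp":[0,0,-4],"delta_rot":[0,0,0]},{"dp":[0,0,-5],"delta_rot":[0,0,0]},{"dp":[0,0,-6],"delta_rot":[0,0,0]},{"dp":[0,0,-7],"delta_rot":[0,0,0]},{"dp":[0,0,-8],"delta_rot":[0,0,0]},{"dp":[0,0,-9],"delta_rot":[0,0,0]},{"dp":[0,0,-10],"delta_rot":[0,0,0]},{"dp":[0,0,-10],"delta_rot":[0,0,0]}]'

```text
clock: 19.92
tcp_pos: [0.5384, 0.0597, 0.1949]
tool_rot: [0.526, 0.851, 0.0, 0.0]
contact_force: [-0.6, -0.3, -2.7]
width: 0.175
grip_force: 61.2
```

Call:
servo_tool --targets '[{"dp":[0,0,-2],"delta_rot":[0,0,0]},{"dp":[0,0,-5],"delta_rot":[0,0,0]},{"dp":[0,0,-9],"delta_rot":[0,0,0]},{"dp":[0,0,-14],"delta_rot":[0,0,0]},{"dp":[0,0,-19],"delta_rot":[0,0,0]},{"dp":[0,0,-24],"delta_rot":[0,0,0]},{"dp":[0,0,-28],"delta_rot":[0,0,0]},{"dp":[0,0,-30],"delta_rot":[0,0,0]},{"dp":[0,0,-30],"delta_rot":[0,0,0]},{"dp":[0,0,-30],"delta_rot":[0,0,0]}]'

```text
clock: 20.75
tcp_pos: [0.5383, 0.0597, 0.2247]
tool_rot: [0.526, 0.851, 0.0, 0.0]
contact_force: [0.2, 0.1, -2.3]
width: 0.181
grip_force: 61.2
```

Run:
```python
from d import *
im,w=cloud('scene'); print([(r['position'],r['conf']) for r in spotter.landmark_of('plug_mid','scene')])
a=im[130:220,240:360]
cv2.imwrite('pics/s5.png',cv2.resize(a,None,fx=6,fy=6,interpolation=cv2.INTER_CUBIC))
to(.4485,.244,.2244,116.5)
# tray corners by wall rect long axis 83.7deg convention
for n in('top','scene'):
    w=np.load(n+'0.npy'); s=w[(abs(w[...,0]-.46)<.13)&(abs(w[...,1]-.265)<.13)&(w[...,2]>.012)&(w[...,2]<.026)]
    print(cv2.boxPoints(cv2.minAreaRect((s[:,:2]*1000).astype(np.float32))).round().tolist())
```

```text
[([0.5453, 0.0555, 0.165], 0.54), ([0.4617, 0.264, 0.0039], 0.27)]
dp [204.9, 2.4, -0.1] rot [-0.03, -0.02, 0.08] F [ 0.26 -0.75 -1.41] t 20.85
[[362.0, 197.0], [542.0, 177.0], [559.0, 334.0], [379.0, 354.0]]
[[355.0, 199.0], [544.0, 179.0], [562.0, 338.0], [372.0, 359.0]]
```

View pics/s5.png

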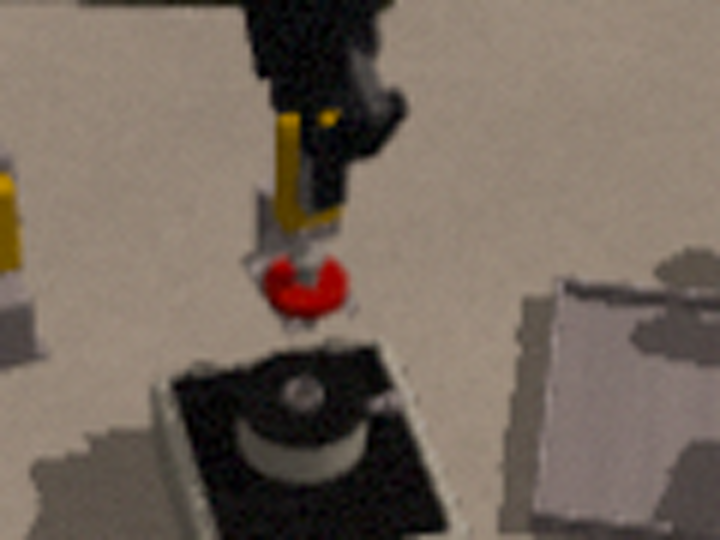

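The plug rides on the fork at crop (305,285), clear of the port at (300,390). The tray is at about (0.46, 0.266), so I'll carry the plug there smoothly.

Call:
servo_tool --targets '[{"dp":[3,0.3,0],"delta_rot":[0,0,0]},{"dp":[9,0.8,0],"delta_rot":[0,0,0]},{"dp":[18,1.6,0],"delta_rot":[0,0,0]},{"dp":[30,2.6,0],"delta_rot":[0,0,0]},{"dp":[44,3.8,0],"delta_rot":[0,0,0]},{"dp":[58,5,0],"delta_rot":[0,0,0]},{"dp":[72,6.3,0],"delta_rot":[0,0,0]},{"dp":[86,7.5,0],"delta_rot":[0,0,0]},{"dp":[98,8.6,0],"delta_rot":[0,0,0]},{"dp":[104,9.1,0],"delta_rot":[0,0,0]},{"dp":[107,9.4,0],"delta_rot":[0,0,0]},{"dp":[107,9.4,0],"delta_rot":[0,0,0]}]'

```text
clock: 21.85
tcp_pos: [0.4985, 0.1603, 0.2246]
tool_rot: [0.525, 0.851, -0.0, 0.0]
contact_force: [-0.4, 0.5, -1.8]
width: 0.178
grip_force: 61.2
```

Call:
servo_tool --targets '[{"dp":[3,0.3,0],"delta_rot":[0,0,0]},{"dp":[9,0.8,0],"delta_rot":[0,0,0]},{"dp":[18,1.6,0],"delta_rot":[0,0,0]},{"dp":[30,2.6,0],"delta_rot":[0,0,0]},{"dp":[44,3.8,0],"delta_rot":[0,0,0]},{"dp":[58,5,0],"delta_rot":[0,0,0]},{"dp":[72,6.3,0],"delta_rot":[0,0,0]},{"dp":[85,7.5,0],"delta_rot":[0,0,0]},{"dp":[96,8.6,0],"delta_rot":[0,0,0]},{"dp":[102,9,0],"delta_rot":[0,0,0]},{"dp":[105,9.2,0],"delta_rot":[0,0,0]},{"dp":[105,9.2,0],"delta_rot":[0,0,0]}]'

```text
clock: 22.85
tcp_pos: [0.4598, 0.2582, 0.2246]
tool_rot: [0.525, 0.851, -0.0, -0.0]
contact_force: [0.1, -0.6, -2.1]
width: 0.179
grip_force: 61.2
```

Call:
servo_tool --targets '[{"dp":[0,0,2],"delta_rot":[0,0,0]},{"dp":[0,0,6],"delta_rot":[0,0,0]},{"dp":[0,0,13],"delta_rot":[0,0,0]},{"dp":[0,0,22],"delta_rot":[0,0,0]},{"dp":[0,0,32],"delta_rot":[0,0,0]},{"dp":[0,0,43],"delta_rot":[0,0,0]},{"dp":[0,0,54],"delta_rot":[0,0,0]},{"dp":[0,0,65],"delta_rot":[0,0,0]},{"dp":[0,0,75],"delta_rot":[0,0,0]},{"dp":[0,0,82],"delta_rot":[0,0,0]},{"dp":[0,0,87],"delta_rot":[0,0,0]},{"dp":[0,0,90],"delta_rot":[0,0,0]}]'

```text
clock: 23.85
tcp_pos: [0.4598, 0.2575, 0.1337]
tool_rot: [0.526, 0.851, -0.0, -0.0]
contact_force: [0.5, 0.6, -1.6]
width: 0.175
grip_force: 61.2
```

Run:
```python
from d import *
s=status.observe(); print(s['tcp_pos'].round(4),s['contact_force'].round(2))
im,w=cloud('scene'); print([(np.round(r['position'],4),r['conf']) for r in spotter.landmark_of('plug_mid','scene')])
cv2.imwrite('pics/s6.png',cv2.resize(im[140:240,300:420],None,fx=6,fy=6,interpolation=cv2.INTER_CUBIC))
```

```text
[0.4598 0.2575 0.1337] [ 0.48  0.61 -1.63]
[(array([0.464 , 0.253 , 0.0736]), 0.52)]
```

View pics/s6.png

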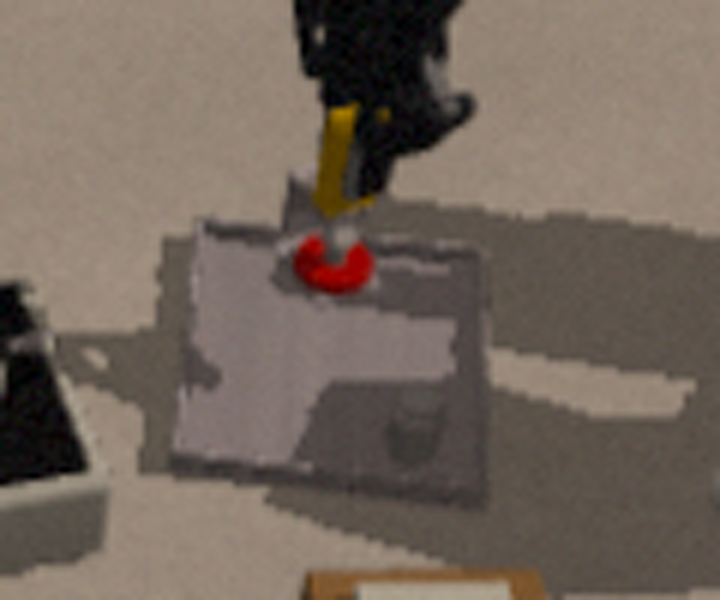

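The plug hangs on the fork over the tray at crop (335,265), and the lens is far off at (415,425). I'll lower it to the floor.

Call:
servo_tool --targets '[{"dp":[0,0,4],"delta_rot":[0,0,0]},{"dp":[0,0,10],"delta_rot":[0,0,0]},{"dp":[0,0,18],"delta_rot":[0,0,0]},{"dp":[0,0,26],"delta_rot":[0,0,0]},{"dp":[0,0,33],"delta_rot":[0,0,0]},{"dp":[0,0,38],"delta_rot":[0,0,0]},{"dp":[0,0,42],"delta_rot":[0,0,0]},{"dp":[0,0,43],"delta_rot":[0,0,0]},{"dp":[0,0,44],"delta_rot":[0,0,0]},{"dp":[0,0,44],"delta_rot":[0,0,0]},{"dp":[0,0,44],"delta_rot":[0,0,0]}]'

```text
clock: 24.87
tcp_pos: [0.4603, 0.2578, 0.091]
tool_rot: [0.526, 0.851, 0.0, 0.0]
contact_force: [0.4, -0.9, -2.2]
width: 0.177
grip_force: 61.2
```

Call:
servo_tool --targets '[{"dp":[0,0,1],"delta_rot":[0,0,0]},{"dp":[0,0,2],"delta_rot":[0,0,0]},{"dp":[0,0,3],"delta_rot":[0,0,0]},{"dp":[0,0,4],"delta_rot":[0,0,0]},{"dp":[0,0,4.5],"delta_rot":[0,0,0]},{"dp":[0,0,4.5],"delta_rot":[0,0,0]},{"dp":[0,0,4.5],"delta_rot":[0,0,0]},{"dp":[0,0,4.5],"delta_rot":[0,0,0]}]'

```text
clock: 25.53
tcp_pos: [0.4601, 0.2577, 0.0861]
tool_rot: [0.526, 0.851, 0.0, -0.0]
contact_force: [0.4, 0.6, -1.4]
width: 0.18
grip_force: 61.2
```

Call:
servo_tool --targets '[{"dp":[0,0,1],"delta_rot":[0,0,0]},{"dp":[0,0,2],"delta_rot":[0,0,0]},{"dp":[0,0,2],"delta_rot":[0,0,0]},{"dp":[0,0,2],"delta_rot":[0,0,0]},{"dp":[0,0,2],"delta_rot":[0,0,0]}]'

```text
clock: 25.95
tcp_pos: [0.4601, 0.2577, 0.0842]
tool_rot: [0.526, 0.851, 0.0, 0.0]
contact_force: [-0.5, 0.4, -1.4]
width: 0.181
grip_force: 61.2
```

Run:
```python
from d import *
s=status.observe(); print(s['tcp_pos'].round(4),s['contact_force'].round(2))
im,w=cloud('scene'); print([(np.round(r['position'],4),r['conf']) for r in spotter.landmark_of('plug_mid','scene')])
cv2.imwrite('pics/s7.png',cv2.resize(im[150:220,320:404],None,fx=8,fy=8,interpolation=cv2.INTER_CUBIC))
```

```text
[0.4601 0.2577 0.0842] [-0.45  0.35 -1.39]
[(array([0.4635, 0.2517, 0.0248]), 0.48)]
```

View pics/s7.png

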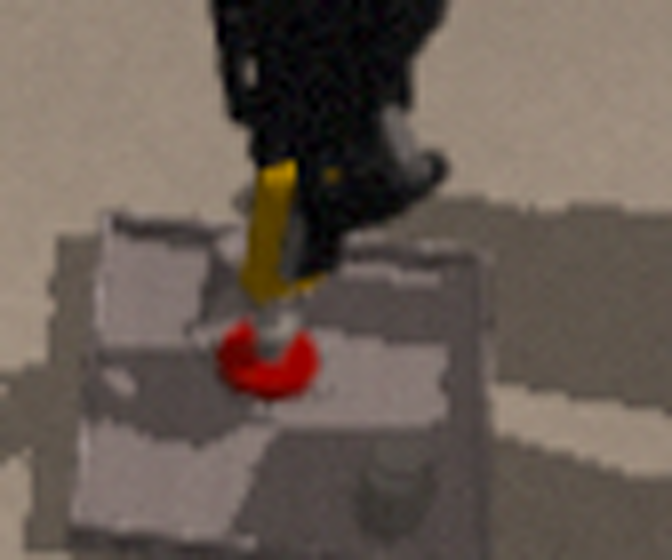

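The plug stands on the tray floor at crop (268,360). I'll lower 1 mm more to unload it, then draw the fork straight back.

Call:
servo_tool --targets '[{"dp":[0,0,1],"delta_rot":[0,0,0]},{"dp":[0,0,1],"delta_rot":[0,0,0]},{"dp":[0,-2,1],"delta_rot":[0,0,0]},{"dp":[0,-5,1],"delta_rot":[0,0,0]},{"dp":[0,-9,1],"delta_rot":[0,0,0]},{"dp":[0,-14,1],"delta_rot":[0,0,0]},{"dp":[0,-19,1],"delta_rot":[0,0,0]},{"dp":[0,-24,1],"delta_rot":[0,0,0]},{"dp":[0,-30,1],"delta_rot":[0,0,0]},{"dp":[0,-36,1],"delta_rot":[0,0,0]},{"dp":[0,-42,1],"delta_rot":[0,0,0]},{"dp":[0,-46,1],"delta_rot":[0,0,0]}]'

```text
clock: 27.05
tcp_pos: [0.4181, 0.2367, 0.083]
tool_rot: [0.526, 0.851, -0.0, -0.0]
contact_force: [0.6, -1.3, -1.2]
width: 0.175
grip_force: 61.2
```

Call:
servo_tool --targets '[{"dp":[0,-4,0],"delta_rot":[0,0,0]},{"dp":[0,-9,0],"delta_rot":[0,0,0]},{"dp":[0,-13,-2],"delta_rot":[0,0,0]},{"dp":[0,-15,-8],"delta_rot":[0,0,0]},{"dp":[0,-15,-20],"delta_rot":[0,0,0]},{"dp":[0,-15,-40],"delta_rot":[0,0,0]},{"dp":[0,-15,-65],"delta_rot":[0,0,0]},{"dp":[0,-15,-90],"delta_rot":[0,0,0]},{"dp":[0,-15,-110],"delta_rot":[0,0,0]},{"dp":[0,-15,-121],"delta_rot":[0,0,0]},{"dp":[0,-15,-121],"delta_rot":[0,0,0]}]'

```text
clock: 27.97
tcp_pos: [0.4075, 0.2312, 0.2086]
tool_rot: [0.526, 0.851, 0.003, 0.002]
contact_force: [-0.5, -0.7, -0.8]
width: 0.179
grip_force: 61.3
```

Run:
```python
from d import *
s=status.observe(); print(s['tcp_pos'].round(4),s['contact_force'].round(2))
im,w=cloud('scene'); print([(np.round(r['position'],4),r['conf']) for r in spotter.landmark_of('plug_mid','scene')])
to(.4755,-.2535,.2,116.5)
w=np.load('top0.npy'); im=cv2.imread('pics/top0.png').astype(int)
for n in ('top','scene'):
    w=np.load(n+'0.npy'); im=cv2.imread(f'pics/{n}0.png').astype(int)
    m=((im[...,0]>im[...,2]+25)&(w[...,2]<.02)&(abs(w[...,0]-.49)<.11)&(abs(w[...,1]+.27)<.105)).astype(np.uint8)
    k,lab,st,c=cv2.connectedComponentsWithStats(m); i=1+st[1:,4].argmax(); s=w[lab==i]
    print(cv2.minAreaRect((s[:,:2]*1000).astype(np.float32)))
```

```text
[0.4075 0.2312 0.2086] [-0.47 -0.73 -0.76]
[(array([0.4627, 0.2522, 0.0262]), 0.47)]
dp [-464.0, -153.9, 4.1] rot [0.02, 0.0, 0.08] F [ 0.17 -0.28 -2.11] t 28.0667
((489.29400634765625, -269.2337341308594), (150.75257873535156, 149.97544860839844), 76.1943130493164)
((488.7356262207031, -267.7257080078125), (153.07142639160156, 153.64132690429688), 76.43955993652344)
```

The plug stands in the tray, free of the fork. Now I'll take the puller back to the mat centre at about (0.488, -0.267).

Call:
servo_tool --targets '[{"dp":[-12,-4,0],"delta_rot":[0,0,0]},{"dp":[-38,-12,0],"delta_rot":[0,0,0]},{"dp":[-72,-23,0],"delta_rot":[0,0,0]},{"dp":[-108,-34,0],"delta_rot":[0,0,0]},{"dp":[-144,-45,0],"delta_rot":[0,0,0]},{"dp":[-180,-57,0],"delta_rot":[0,0,0]},{"dp":[-216,-68,0],"delta_rot":[0,0,0]},{"dp":[-252,-79,0],"delta_rot":[0,0,0]},{"dp":[-288,-91,0],"delta_rot":[0,0,0]},{"dp":[-318,-100,0],"delta_rot":[0,0,0]},{"dp":[-336,-106,0],"delta_rot":[0,0,0]},{"dp":[-344,-108,0],"delta_rot":[0,0,0]}]'

```text
clock: 29.07
tcp_pos: [0.4618, -0.1278, 0.2018]
tool_rot: [0.527, 0.85, -0.001, -0.002]
contact_force: [-1.1, 1.2, -1.3]
width: 0.181
grip_force: 61.2
```

Call:
servo_tool --targets '[{"dp":[-15,-5,0],"delta_rot":[0,0,0]},{"dp":[-45,-14,0],"delta_rot":[0,0,0]},{"dp":[-80,-25,0],"delta_rot":[0,0,0]},{"dp":[-110,-35,0],"delta_rot":[0,0,0]},{"dp":[-130,-41,0],"delta_rot":[0,0,0]},{"dp":[-136,-43,0],"delta_rot":[0,0,0]},{"dp":[-136,-43,0],"delta_rot":[0,0,0]},{"dp":[-136,-43,0],"delta_rot":[0,0,0]}]'

```text
clock: 29.73
tcp_pos: [0.4848, -0.2652, 0.2028]
tool_rot: [0.525, 0.851, 0.0, -0.001]
contact_force: [0.4, 0.8, -2.3]
width: 0.182
grip_force: 61.3
```

```bash
python3 -c "
from h import *
s=status.observe();print(s['tcp_pos'])
to(.487,-.266,.069,116.5)"
```

```text
[ 0.48478651 -0.26520721  0.20276317]
dp [-2.1, 1.7, 133.8] rot [-0.05, -0.17, 0.1] F [ 0.4   0.76 -2.28] t 29.7333
```

Call:
servo_tool --targets '[{"dp":[0,0,10],"delta_rot":[0,0,0]},{"dp":[0,0,30],"delta_rot":[0,0,0]},{"dp":[0,0,55],"delta_rot":[0,0,0]},{"dp":[0,0,80],"delta_rot":[0,0,0]},{"dp":[0,0,105],"delta_rot":[0,0,0]},{"dp":[0,0,120],"delta_rot":[0,0,0]},{"dp":[0,0,128],"delta_rot":[0,0,0]},{"dp":[0,0,130],"delta_rot":[0,0,0]},{"dp":[0,0,130],"delta_rot":[0,0,0]},{"dp":[0,0,130],"delta_rot":[0,0,0]}]'

```text
clock: 30.57
tcp_pos: [0.486, -0.2665, 0.0753]
tool_rot: [0.525, 0.851, -0.0, 0.001]
contact_force: [0.2, -0.2, -0.6]
width: 0.176
grip_force: 61.3
```

Call:
servo_tool --targets '[{"dp":[0,0,1],"delta_rot":[0,0,0]},{"dp":[0,0,2],"delta_rot":[0,0,0]},{"dp":[0,0,3],"delta_rot":[0,0,0]},{"dp":[0,0,3.5],"delta_rot":[0,0,0]},{"dp":[0,0,3.5],"delta_rot":[0,0,0]},{"dp":[0,0,3.5],"delta_rot":[0,0,0]}]'

```text
clock: 31.07
tcp_pos: [0.4852, -0.2665, 0.0707]
tool_rot: [0.526, 0.851, -0.0, 0.0]
contact_force: [0.7, -0.4, -1.1]
width: 0.177
grip_force: 61.3
```

Call:
servo_tool --targets '[{"dp":[0,0,1],"delta_rot":[0,0,0]},{"dp":[0,0,2],"delta_rot":[0,0,0]},{"dp":[0,0,2.5],"delta_rot":[0,0,0]},{"dp":[0,0,2.5],"delta_rot":[0,0,0]},{"dp":[0,0,2.5],"delta_rot":[0,0,0]}]'

```text
clock: 31.48
tcp_pos: [0.4852, -0.2665, 0.068]
tool_rot: [0.526, 0.851, 0.0, -0.0]
contact_force: [-0.1, -0.7, -2.0]
width: 0.182
grip_force: 61.3
```

Call:
servo_tool --targets '[{"dp":[0,0,0.5],"delta_rot":[0,0,0]},{"dp":[0,0,0.8],"delta_rot":[0,0,0]},{"dp":[0,0,0.8],"delta_rot":[0,0,0]},{"dp":[0,0,0.8],"delta_rot":[0,0,0]}]'

```text
clock: 31.82
tcp_pos: [0.4854, -0.2666, 0.0676]
tool_rot: [0.526, 0.851, -0.0, 0.0]
contact_force: [-0.2, -0.1, -0.9]
width: 0.181
grip_force: 61.7
```

Call:
servo_tool --targets '[{"dp":[0,0,0.4],"delta_rot":[0,0,0]},{"dp":[0,0,0.4],"delta_rot":[0,0,0]},{"dp":[0,0,0.4],"delta_rot":[0,0,0]}]'

```text
clock: 32.07
tcp_pos: [0.4854, -0.2666, 0.0675]
tool_rot: [0.526, 0.851, -0.0, 0.0]
contact_force: [-2.0, 0.7, 5.1]
width: 0.179
grip_force: 62.0
```

Call:
servo_tool --targets '[{"dp":[0,0,0],"delta_rot":[0,0,0]},{"dp":[0,0,0],"delta_rot":[0,0,0]},{"dp":[0,0,0],"delta_rot":[0,0,0]},{"dp":[0,0,0],"delta_rot":[0,0,0]},{"dp":[0,0,0],"delta_rot":[0,0,0]},{"dp":[0,0,0],"delta_rot":[0,0,0]},{"dp":[0,0,0],"delta_rot":[0,0,0]},{"dp":[0,0,0],"delta_rot":[0,0,0]},{"dp":[0,0,0],"delta_rot":[0,0,0]},{"dp":[0,0,0],"delta_rot":[0,0,0]}]' --jaw 0.0

```text
clock: 32.9
tcp_pos: [0.4853, -0.2665, 0.0669]
tool_rot: [0.526, 0.851, 0.0, 0.0]
contact_force: [-0.3, -0.5, 1.1]
width: 1.002
grip_force: 0.0
```

Call:
servo_tool --targets '[{"dp":[0,0,-5],"delta_rot":[0,0,0]},{"dp":[0,0,-20],"delta_rot":[0,0,0]},{"dp":[0,0,-45],"delta_rot":[0,0,0]},{"dp":[0,0,-75],"delta_rot":[0,0,0]},{"dp":[0,0,-105],"delta_rot":[0,0,0]},{"dp":[0,0,-135],"delta_rot":[0,0,0]},{"dp":[0,0,-150],"delta_rot":[0,0,0]},{"dp":[0,0,-150],"delta_rot":[0,0,0]},{"dp":[0,0,-150],"delta_rot":[0,0,0]},{"dp":[0,0,-150],"delta_rot":[0,0,0]}]'

```text
clock: 33.73
tcp_pos: [0.4846, -0.266, 0.2155]
tool_rot: [0.526, 0.851, 0.0, -0.001]
contact_force: [1.0, -0.6, -0.2]
width: 1.001
grip_force: 0.0
```

Run:
```python
from d import *
im,w=cloud('scene')
for q in ('plug_mid','puller_grip'): print([(np.round(r['position'],4),round(r['conf'],2)) for r in spotter.landmark_of(q,'scene')])
cv2.imwrite('pics/s8.png',cv2.resize(im[130:250,150:400],None,fx=3.2,fy=3.2,interpolation=cv2.INTER_CUBIC))
```

```text
[(array([0.4666, 0.2517, 0.0241]), 0.62)]
[(array([ 0.3242, -0.1497,  0.0776]), 0.74), (array([ 0.4064, -0.1164,  0.0797]), 0.72), (array([ 0.4865, -0.27  ,  0.0787]), 0.59)]
```

View pics/s8.png

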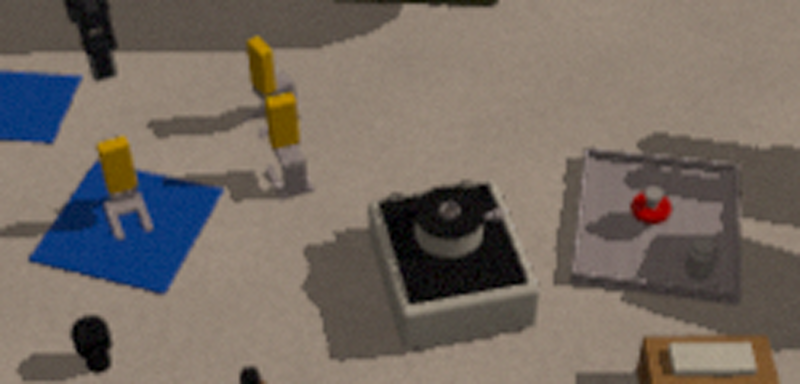

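The puller stands upright on the mat at crop (120,190). The plug stands in the tray at (652,207), and the port at (450,210) is open.

```bash
python3 -c "
from cell import manip; print(manip.finish_job())"
```

```text
the job is handed in; nothing more can be done
None
```

The job is done and handed in: the plug came straight off the port and stands in the steel tray, the puller stands upright and released on the large blue mat, and no verdict was returned.

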